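# Clear the reject collar and present the ball tray

## Task

First take the rejected collar off the grey plastic tray, with the tray left standing on the bench, and drop it into the grey scrap crate. Then pick up the tray, keeping the loose steel ball in its pocket all the time, and carry it over to the grey stone surface plate. Finish while still holding it in the gripper: level and still, centred over the plate, its long side along the plate's long side, with about 10 cm of air between tray and plate; leave the other things on the bench where they are.

Things in the scene. Friction and masses are not known exactly. Their poses are not given: they have to be found in the camera images.
- tray_grip (a point): Loose grey plastic tray, 0.17 kg, any yaw: flat slab 160 x 90 x 6 mm, no side walls, on the bench; in its middle an upright handle rib 44 mm long (x), 12 mm thick (y), its top 57 mm above the underside. This point: on the rib, 36 mm above the underside. x: along the long side towards the ball pocket, y: across, z: up. Pocket at x = +52 mm, collar at x = -52 mm.
- pocket (a point): Ball pocket on the tray: flat, round, 40 mm across inside a rim 49 mm across that stands only 3.5 mm above the slab. Point on its axis, 21 mm above the tray's underside (the ball's centre when in the middle). The ball can roll about 11 mm off the middle and climbs out if the tray tips some 35 degrees or is jerked.
- ball_center (a point): Centre of the loose steel ball, 30 mm across, about 0.11 kg, which starts in the tray's pocket.
- ring_center (a point): Centre of the rejected aluminium collar: plain upright ring 44 mm outside, 24 mm inside, 30 mm high, 0.09 kg, standing on the tray slab at the end away from the ball (underside 6 mm above the bench), loosely over a stub 16 mm across, 6 mm high: lift straight up. A good collar of the same shape stands on the bench.
- crate: Open grey plastic scrap crate, fixed to the bench: 160 mm (its x) x 140 mm (its y) outside, 80 mm high, walls and floor 5 mm; a scrap disc lies in it. Origin at the centre of its underside, on the bench.
- plate_top (a point): Grey stone surface plate, a solid slab 200 mm (its x) x 130 mm (its y) x 30 mm thick, fixed on the bench. This point is the centre of its top face, 30 mm above the bench; z up. Crate and plate may change sides.
- cone0_mid (a point): Bystander: white pointed plastic cone, 70 mm across the foot, 85 mm high, standing on the bench; point on its axis half-way up.
- cone1_mid (a point): Bystander: another such cone; point half-way up.
- cone2_mid (a point): Bystander: another such cone; point half-way up.
- spare_mid (a point): Bystander: good collar, same as the rejected one but standing on the bench near the robot; point at its centre.
- cup_mid (a point): Bystander: small black plastic cup, 52 mm across, 40 mm high; point at its centre.
- jug_mid (a point): Bystander: white plastic bottle, 70 mm across, 200 mm high; point on its axis half-way up.
- disc_mid (a point): Bystander: flat aluminium plate with four holes, 70 x 70 x 6 mm, lying on the bench; point at its centre.
Not all that is in view belongs to the job. What is shaped like the part that bears ring_center but brown or purple is not meant.

How it is judged:
On the way:
1. the collar lies in the crate, released, while the tray still stands on the bench (x of ring_center in the frame of crate between -0.073 and 0.073 m and y of ring_center in the frame of crate between -0.063 and 0.063 m and z of ring_center in the frame of crate below 0.07 m and contact force between ring and the fingers below 0.05 N and height (world z) of tray_grip below 0.046 m and angle between tray_grip's own z axis and vertical below 0.1 rad), for 0.2 s.
At the end, for the whole second after the job is handed in: Collar released in the crate; tray held by the fingers, under 30 mm/s, level within 8 deg, its middle within 35 mm of the plate's seen from above, underside 55 to 145 mm above the plate, long side within 15 deg of the plate's (either way round), ball in its pocket (x of ring_center in the frame of crate between -0.073 and 0.073 m and y of ring_center in the frame of crate between -0.063 and 0.063 m and z of ring_center in the frame of crate below 0.07 m and contact force between ring and the fingers below 0.05 N and horizontal distance between tray_grip and plate_top below 0.035 m and z of tray_grip in the frame of plate_top between 0.091 and 0.181 m and angle between the x axis of tray_grip and the x axis of plate_top, either way round below 0.26 rad and angle between tray_grip's own z axis and vertical below 0.14 rad and distance between ball_center and pocket below 0.02 m and contact force between tray and the fingers above 1 N and linear speed of tray below 0.03 m/s); the arm keeps its last pose, push and grip.
It fails at once if the ball leaves its pocket (distance between ball_center and pocket above 0.024 m).
It fails at once if a bystander is moved more than 3 cm (distance of any of cone0_mid, cone1_mid, cone2_mid, spare_mid, cup_mid, jug_mid, disc_mid from where it was at the start of the episode above 0.03 m).
It also fails if it takes over 67 s, if anything falls off the work surface, if the arm or the gripper's body presses on something with over 40 N, if the wrist force passes 120 N, or if a joint passes its speed limit or range.

## Robot

A 6-joint arm with a two-finger parallel gripper is mounted at the origin on the work surface. World frame = base frame: x ahead of the robot, y to its left, z up, the work surface at z = 0. Lengths are in m, angles in rad, forces in N, time in s.
With the tool pointing down it reaches from about 0.275 to 0.875 m from the base axis. Payload 12.5 kg.
Tool frame: the origin (TCP) lies at the very end of the fingers, on their centre line; the grasp point (between the pads) lies 19 mm behind it; x points along the fingers, y is the direction in which the jaws open and shut, and the axes are right-handed (so a half turn about x gives the same grasp; the last joint's range is limited). The gripper opens to 85 mm and grips with 20 to 120 N. Pads are 22 mm wide; open, the fingers measure 114 mm over their backs; the gripper's body (76 mm by 85 mm) begins 54 mm behind the grasp point. The pads swing forward as they close: fully open they stand 13 mm farther back than shut.
Start: joints at [-1.281, 0.351, 1.652, -0, 1.139, -0.085], TCP at [0.201, -0.512, 0.231] pointing down, gripper open.
Joint ranges: [-2.75, 2.75], [-0.79, 2.1], [0.01, 2.65], [-1.57, 4.71], [0.07, 3.14], [-2.87, 2.87]. Speed limits (rad/s): [2.22, 2.22, 2.79, 3.14, 3.14, 3.14].

## Interface

Orientations are given as a 3x3 rotation matrix whose columns are the frame's x, y, z axes.
In Python, from bench import manip gives the robot as it stands. Calls block until the motion is done:
- manip.move_ptp(position, orientation): joint-space move of the TCP to a pose.
- manip.move_l(position, attitude=None, max_speed=0.15): straight line of the TCP; attitude=None keeps the orientation; max_speed is the mean speed in m/s.
- manip.move_j(angles): joint-space move.
- manip.set_gripper(opening, effort=None): opening from 0.0 (shut) to 1.0 (fully open); effort is the grip in N (None keeps the last); returns when the fingers have stopped.
- manip.dwell(seconds).
- manip.inverse_kinematics(position, orientation): joint angles nearest the present ones, or None.
- manip.grab_frame(name): name is "scene" or "side" or "wrist"; returns (picture, depth): 384x512x3 uint8, red, green, blue; 384x512 float32, m along the optical axis (not along the pixel's ray), 0 where there is no reading.
- manip.get_calibration(name): a dict with "camera_matrix" (3x3 intrinsics, pixels), "k1" (the pictures are not rectified: a ray, as slopes to the right and down, at radius r is drawn at 1 + k1 r^2 times it, then the intrinsics apply), "R" (3x3) and "t" (3): a world point X has camera coordinates R X + t. Camera axes: x right, y down, z forward; pixel columns grow to the right and rows downward; lengths in m; the calibration is good to about 2 mm. A picture is of the moment at which its call begins: read the wrist's pose just before it. get_calibration takes no time and is no camera call; for the wrist camera it gives the pose at the moment of the call.
A pose or a line that the arm cannot do raises manip.Unreachable and nothing moves.
- manip.sign_off(): hands the job in, once; it reports no verdict.
Trained networks look in the newest picture that a camera, given by its name, has taken for a name from the list of things; names that differ only in an ending like _2 or _b are one class to them, and where a whole thing is asked for, a point or a joint stands for the part that bears it (a point fixed in the world has none). Each returns a list of dicts, best first, with "confidence" (0 to 1); they miss things now and then, are a little off and sometimes report something else, mostly with a low value. They report only what shows in the picture. A call takes as long as a camera call. They do not tell look-alikes from the thing itself.
- manip.look_for(camera, name): "at" ([x, y, z] in m, in world coordinates, good to about 4 mm: the middle of the surface that is visible of it).
Readings, each from a call of its own:
- manip.current_time(): time.
- manip.current_qpos(): joint angles.
- manip.current_joint_vel(): joint speeds.
- manip.current_joint_torque(): joint torques, N m.
- manip.current_ee_pos(): TCP position.
- manip.current_tcp_rot(): TCP orientation.
- manip.current_force(): force on the tool from outside, world axes, zero at the start.
- manip.current_ft_torque(): the same for the moment, N m.
- manip.current_grip_width(): opening from 0.0 (shut) to 1.0 (fully open).
Only numpy, scipy, OpenCV 4.12 (cv2) and the standard library are available. Lean on these libraries where they do the work, as an engineer would, in place of code of your own. Each camera call takes 0.05 s, during which the arm holds its last target.

## Working session

There is one attempt and no reset: what is moved stays moved. The work goes in short steps, each a Python script; the robot and the scene stay as the last script left them, time stands still between calls to the robot, and variables do not carry over. Pictures are saved under pics/ and viewed, and the job is handed in when it is done.

```bash
ls; mkdir -p pics
python3 - <<'E'
from bench import manip as m
import cv2,numpy as np
for n in ["scene","side","wrist"]:
    p,d=m.grab_frame(n); cv2.imwrite(f"pics/{n}0.png",p[:,:,::-1]); np.save(f"{n}0.npy",d)
    c=m.get_calibration(n); print(n,np.round(c["camera_matrix"],1).tolist(),c["k1"],np.round(-c["R"].T@c["t"],3),np.round(c["R"],2).tolist())
    for o in ["tray_grip","pocket","ball_center","ring_center","crate","plate_top","cone0_mid","spare_mid","cup_mid","jug_mid","disc_mid"]:
        try:
            r=m.look_for(n,o); print(o,[(np.round(x["at"],3).tolist(),round(x["confidence"],2)) for x in r])
        except Exception as e: print(o,e)
print(m.current_time())
E
```

```text
pics
scene [[356.2, 0.0, 257.8], [0.0, 356.2, 193.3], [0.0, 0.0, 1.0]] 0.03645792498175709 [ 1.025 -0.033  0.808] [[0.11, 0.99, -0.01], [0.83, -0.1, -0.55], [-0.54, 0.05, -0.84]]
tray_grip [([0.569, 0.069, 0.007], 0.56)]
pocket [([0.564, 0.07, 0.004], 0.9), ([0.596, 0.102, 0.033], 0.42), ([0.415, -0.088, 0.028], 0.29)]
ball_center [([0.601, 0.102, 0.032], 0.65)]
ring_center [([0.521, 0.035, 0.034], 0.72), ([0.549, -0.086, 0.029], 0.63), ([0.439, 0.322, 0.034], 0.63), ([0.397, 0.018, 0.029], 0.61), ([0.347, 0.14, 0.021], 0.48)]
crate [([0.441, 0.325, 0.034], 0.94), ([0.74, 0.244, 0.051], 0.52)]
plate_top [([0.489, -0.327, 0.03], 0.59)]
cone0_mid [([0.74, 0.248, 0.05], 0.62), ([0.427, 0.092, 0.024], 0.16)]
spare_mid []
cup_mid [([0.413, -0.086, 0.026], 0.68)]
jug_mid [([0.717, -0.385, 0.126], 0.72), ([0.519, 0.035, 0.035], 0.33)]
disc_mid [([0.696, 0.361, 0.007], 0.6)]
side [[424.5, 0.0, 258.0], [0.0, 424.5, 196.8], [0.0, 0.0, 1.0]] -0.07114617581622659 [ 0.39  -0.615  0.902] [[0.95, -0.31, -0.01], [-0.25, -0.74, -0.62], [0.19, 0.59, -0.78]]
tray_grip [([0.553, 0.065, 0.009], 0.72)]
po
[... 241 characters left out ...]
0.35)]
crate [([0.452, 0.336, 0.041], 0.7)]
plate_top [([0.48, -0.336, 0.034], 0.95), ([0.694, -0.256, 0.051], 0.18)]
cone0_mid [([0.716, 0.239, 0.042], 0.77)]
spare_mid [([0.422, 0.086, 0.025], 0.73), ([0.51, 0.026, 0.035], 0.5)]
cup_mid [([0.421, -0.081, 0.027], 0.81), ([0.512, 0.028, 0.038], 0.5), ([0.693, -0.258, 0.047], 0.22)]
jug_mid [([0.691, -0.414, 0.131], 0.93)]
disc_mid []
wrist [[274.6, 0.0, 251.8], [0.0, 274.6, 192.2], [0.0, 0.0, 1.0]] -0.02438597640343874 [ 0.263 -0.488  0.373] [[0.36, -0.93, 0.0], [-0.9, -0.35, 0.26], [-0.24, -0.09, -0.97]]
tray_grip []
pocket []
ball_center []
ring_center []
crate []
plate_top []
cone0_mid []
spare_mid []
cup_mid []
jug_mid []
disc_mid []
1.8
```

View pics/scene0.png

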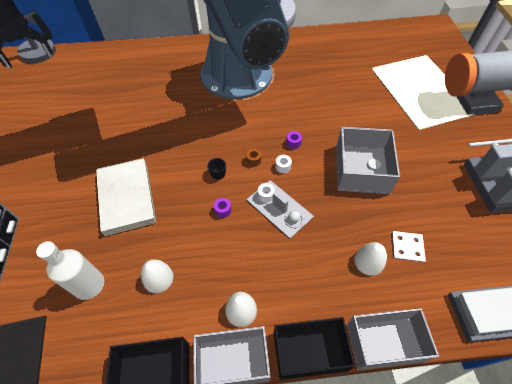

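View pics/side0.png

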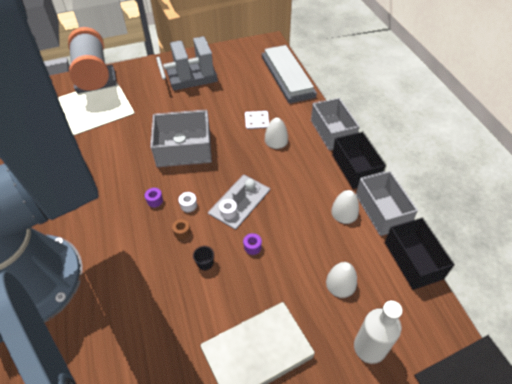

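```bash
cat > h.py <<'E'
import cv2,numpy as np
from bench import manip as m
def proj(n,X,c=None):
    c=c or m.get_calibration(n); K=c["camera_matrix"]
    Y=np.atleast_2d(X)@c["R"].T+c["t"]; s=Y[:,:2]/Y[:,2:]; r2=(s**2).sum(1,keepdims=True)
    s=s*(1+c["k1"]*r2); return s*[K[0,0],K[1,1]]+[K[0,2],K[1,2]]
def cloud(n,d,c=None):
    c=c or m.get_calibration(n);K=c["camera_matrix"];h,w=d.shape
    uv=np.stack(np.meshgrid(np.arange(w),np.arange(h)),-1).reshape(-1,1,2).astype(float)
    s=cv2.undistortPoints(uv,K,np.array([c["k1"],0,0,0,0.])).reshape(h,w,2)
    P=np.concatenate([s*d[...,None],d[...,None]],-1)
    W=(P-c["t"])@c["R"]; W[d<=0]=np.nan; return W
E
python3 - <<'E'
from h import *
# top-down heightmap from both views
S=1000
for n in ["scene","side"]:
    W=cloud(n,np.load(f"{n}0.npy")); P=cv2.imread(f"pics/{n}0.png")
    ok=np.isfinite(W[...,2])
    z=W[...,2][ok]; print(n,np.percentile(z,[5,20,50]))
    img=np.zeros((600,800,3),np.uint8)
    # x 0.25..0.85 -> rows down=small x ; y +0.4 left
    u=(400-W[...,1]*800).astype(int,copy=False) if 0 else np.nan_to_num(380-W[...,1]*800,nan=-1).astype(int)
    v=np.nan_to_num(590-(W[...,0]-0.2)*850*800/850,nan=-1).astype(int)
    o=ok&(u>=0)&(u<800)&(v>=0)&(v<600)
    idx=np.argsort(W[...,2][o]); 
    for a,b,c in zip(u[o][idx],v[o][idx],P[o][idx]): img[b:b+2,a:a+2]=c
    cv2.imwrite(f"pics/top_{n}.png",img)
E
```

```text
scene [-3.51964051e-01 -2.12508740e-03 -9.42608623e-05]
side [-7.52663370e-01 -5.16337843e-01  6.45329386e-04]
```

Candidates for "collar" (scene pixels): (265,191) white, standing on the tray, which fits the description; (284,163) white on the bench, the good spare; (294,139) and (222,208) purple, and (254,157) brown, which are not meant. I'll use the wrist camera to check the choice close up.

```bash
cat >> h.py <<'E'
def down(yaw):  # tool y axis at given yaw, tool x down
    y=np.array([np.cos(yaw),np.sin(yaw),0]); x=np.array([0,0,-1.]); return np.stack([x,y,np.cross(x,y)],1)
E
python3 - <<'E'
from h import *
print(np.round(m.current_tcp_rot(),2).tolist())
psi=np.radians(40)
for s in (1,-1):
    print(s,np.round(m.inverse_kinematics([0.56,0.07,0.25],down(psi+s*np.pi/2)),2))
s=min((1,-1),key=lambda s:abs(m.inverse_kinematics([0.56,0.07,0.25],down(psi+s*np.pi/2))[5]))
c=m.get_calibration("wrist"); T=m.current_tcp_rot(); print("cam in tool",np.round(T.T@(-c["R"].T@c["t"]-m.current_ee_pos()),3), np.round(T.T@c["R"].T,2).tolist())
m.move_ptp([0.54,0.05,0.27],down(psi+s*np.pi/2))
c=m.get_calibration("wrist");p,d=m.grab_frame("wrist"); cv2.imwrite("pics/w1.png",p[:,:,::-1]); np.savez("w1.npz",d=d,p=p,**c)
for o in ["tray_grip","pocket","ball_center","ring_center","crate"]:
    r=m.look_for("wrist",o); print(o,[(np.round(x["at"],3).tolist(),round(x["confidence"],2),proj("wrist",x["at"],c).round().tolist()) for x in r])
print(m.current_time())
E
```

```text
[[0.0, 0.37, -0.93], [-0.0, -0.93, -0.37], [-1.0, 0.0, -0.0]]
1 [ 0.04  0.36  1.59 -0.    1.19 -2.23]
-1 [ 0.04  0.36  1.59 -0.    1.19  0.91]
cam in tool [-0.142  0.001 -0.066] [[-0.0, -0.26, 0.97], [1.0, -0.0, -0.0], [0.0, 0.97, 0.26]]
tray_grip [([0.562, 0.075, 0.007], 0.56, [[247.0, 142.0]]), ([0.703, -0.223, 0.048], 0.16, [[473.0, 204.0]])]
pocket [([0.559, 0.077, 0.004], 0.73, [[245.0, 142.0]])]
ball_center [([0.589, 0.098, 0.031], 0.6, [[247.0, 116.0]])]
ring_center [([0.512, 0.035, 0.033], 0.94, [[247.0, 188.0]]), ([0.542, -0.078, 0.028], 0.68, [[318.0, 220.0]]), ([0.34, 0.139, 0.026], 0.67, [[122.0, 229.0]]), ([0.385, 0.019, 0.029], 0.65, [[202.0, 255.0]])]
crate [([0.459, 0.318, 0.022], 0.74, [[60.0, 85.0]])]
4.4417
```

View pics/w1.png

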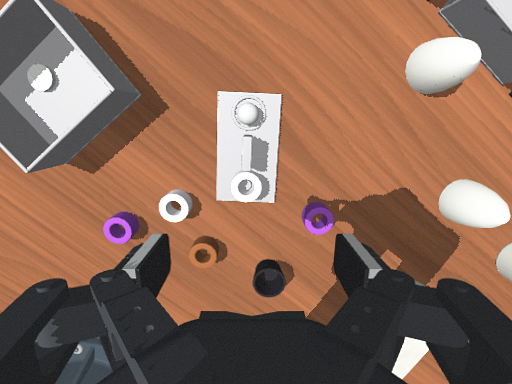

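View pics/top_scene.png

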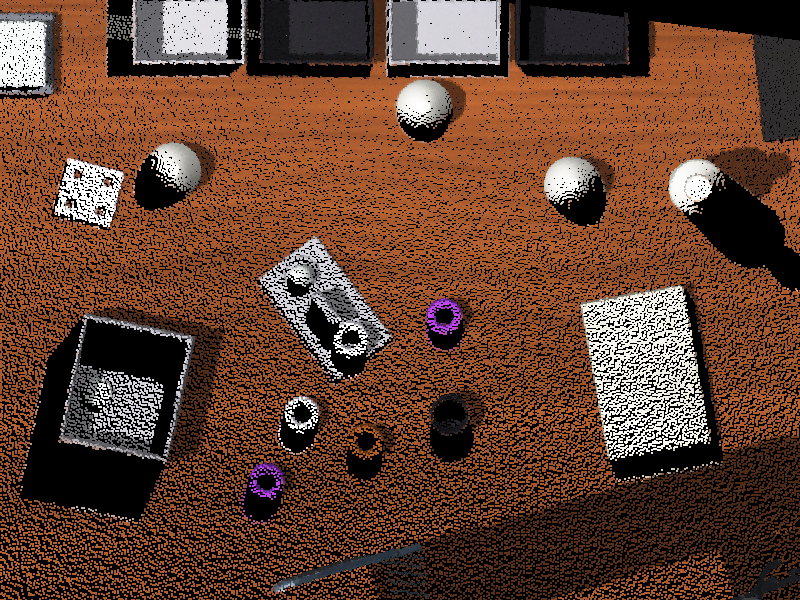

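The wrist crop shows the tray with the white collar at (247,187), the rib at (254,155) and the ball at (247,113). The spare at (175,206), the purples at (121,228) and (318,217) and the brown at (203,252) are all separate. Next I'll fit the poses from depth.

Run:
```python
from h import *
f=np.load("w1.npz"); c={k:f[k] for k in("camera_matrix","k1","R","t")}
clouds={"wrist":cloud("wrist",f["d"],c)}
for n in("scene","side"): clouds[n]=cloud(n,np.load(f"{n}0.npy"))
def sel(W,lo,hi,ctr,r):
    o=(W[...,2]>lo)&(W[...,2]<hi)&(np.hypot(W[...,0]-ctr[0],W[...,1]-ctr[1])<r); return W[o]
for n,W in clouds.items():
    bench=W[(np.abs(W[...,2])<.01)&(np.hypot(W[...,0]-.55,W[...,1]-.0)<.2)]
    z0=np.median(bench[:,2]); print(n,"bench z",round(z0,4))
    for nm,lo,hi,ct,r in [("slab",.0035,.0085,(.556,.07),.11),("rib",.05,.062,(.556,.07),.04),("ringtop",.033,.039,(.512,.031),.03),("ball",.018,.04,(.592,.1),.025),("plate",.025,.035,(.487,-.33),.14),("crate",.076,.084,(.445,.325),.13),("disc in crate",.008,.05,(.455,.325),.06)]:
        P=sel(W,lo+z0,hi+z0,ct,r)
        if len(P)<8: print(nm,len(P)); continue
        R=cv2.minAreaRect((P[:,:2]*1000).astype(np.float32)); print(" ",nm,len(P),"rect",np.round(R[0],1),np.round(R[1],1),round(R[2],1),"mean",np.round(P.mean(0)*1000,1), "zmax",round(P[:,2].max()*1000,1))
        if nm in("ringtop",):
            A=np.c_[2*P[:,:2],np.ones(len(P))]
            print("   circ?",cv2.minEnclosingCircle((P[:,:2]*1000).astype(np.float32)))
        if nm=="ball":
            A=np.c_[2*P,np.ones(len(P))]; s=np.linalg.lstsq(A,(P**2).sum(1),rcond=None)[0]; print("   sphere",s[:3]*1000,1000*np.sqrt(s[3]+s[:3]@s[:3]))
```

```text
wrist bench z -0.0003
  slab 4973 rect [552.5  68.4] [160.8  90.2] 37.2 mean [558.2  72.9   5.6] zmax 8.2
  rib 317 rect [552.5  68.5] [43.1 12. ] 37.3 mean [552.9  68.7  56.5] zmax 59.0
  ringtop 503 rect [513.6  37.9] [41.9 41.2] 39.3 mean [513.5  38.1  35.4] zmax 38.1
   circ? ((512.8238525390625, 37.397796630859375), 21.94225311279297)
  ball 384 rect [592.3  99.7] [27.7 28.8] 39.7 mean [592.2  99.8  30.5] zmax 37.1
   sphere [592.04780968  99.9759834   20.84733843] 14.610432388398099
  plate 813 rect [ 456.9 -384.3] [89.9 48.9] 30.1 mean [ 460.9 -377.3   29.4] zmax 31.3
  crate 1517 rect [452.7 318. ] [140.8 161.7] 77.6 mean [471.8 285.   78.8] zmax 81.9
  disc in crate 1119 rect [454. 362.] [60.3 35.7] 54.9 mean [457.  365.3  20.5] zmax 49.4
scene bench z -0.0007
  slab 1099 rect [548.2  83.1] [177.1 166.7] 18.2 mean [565.1  69.8   5.1] zmax 7.8
  rib 92 rect [553.2  68. ] [44.6 13.5] 36.4 mean [554.1  67.6  55.1] zmax 58.8
  ringtop 127 rect [513.5  36.1] [40.7 43.9] 61.2 mean [514.2  36.8  34.8] zmax 37.9
   circ? ((513.59814453125, 37.51218032836914), 22.547792434692383)
  b
[... 475 characters left out ...]
02.8] 12.2 mean [552.9  62.2   6.8] zmax 9.4
  rib 81 rect [550.4  69.6] [45.1 13.4] 39.5 mean [549.6  67.9  57. ] zmax 60.9
  ringtop 128 rect [512.5  38.1] [42.8 38.6] 75.6 mean [512.3  38.1  36.6] zmax 39.9
   circ? ((511.6252136230469, 38.036136627197266), 21.688825607299805)
  ball 86 rect [589.8  97.5] [24.1 26.3] 83.5 mean [589.   96.5  30.1] zmax 38.0
   sphere [589.95025451 100.61993303  24.07233091] 13.045403875255387
  plate 5583 rect [ 471.1 -332.5] [200.4 130.1] 10.5 mean [ 472.7 -331.6   30.2] zmax 35.8
  crate 321 rect [450.9 318.5] [145.1 161.8] 77.7 mean [449.9 311.1  79.9] zmax 84.9
  disc in crate 185 rect [463.5 357.3] [ 53.4 102.1] 80.6 mean [459.6 364.7  20.9] zmax 50.7
```

```bash
cat >> h.py <<'E'
TRAY=np.array([.5525,.0685]); TY=np.radians(37.3); RING=np.array([.5122,.0373])
PLATE=np.array([.4715,-.3324]); PY=np.radians(10.4); CR=np.array([.4525,.318]); CY=np.radians(-12.4)
E
python3 - <<'E'
from h import *
R=down(TY-np.pi/2)
m.set_gripper(0.72,40)
m.move_ptp([*RING,0.10],R)
m.move_l([*RING,0.008],max_speed=0.08)
print(m.current_force(),m.current_ee_pos())
m.set_gripper(0.0,40); print(m.current_grip_width(),m.current_force())
m.move_l([*RING,0.06],max_speed=0.06)
m.move_l([*RING,0.16],max_speed=0.15)
print(m.current_grip_width(),m.current_force(),m.current_time())
p,d=m.grab_frame("wrist"); cv2.imwrite("pics/w2.png",p[:,:,::-1])
p,d=m.grab_frame("side"); cv2.imwrite("pics/s2.png",cv2.resize(p[80:280,120:380,::-1],None,fx=3,fy=3))
E
```

```text
[-0.16031867 -0.27058713  0.14671811] [0.5125383  0.0373005  0.00845337]
0.5075030878115605 [-2.09304211  0.55075405  7.54965697]
0.5075326574728368 [-0.58836453  0.6732934  -0.16441689] 8.9833
```

View pics/w2.png

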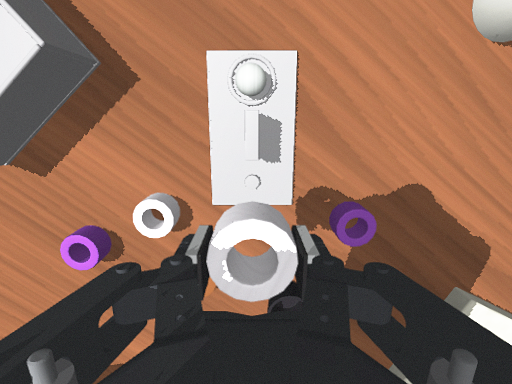

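View pics/s2.png

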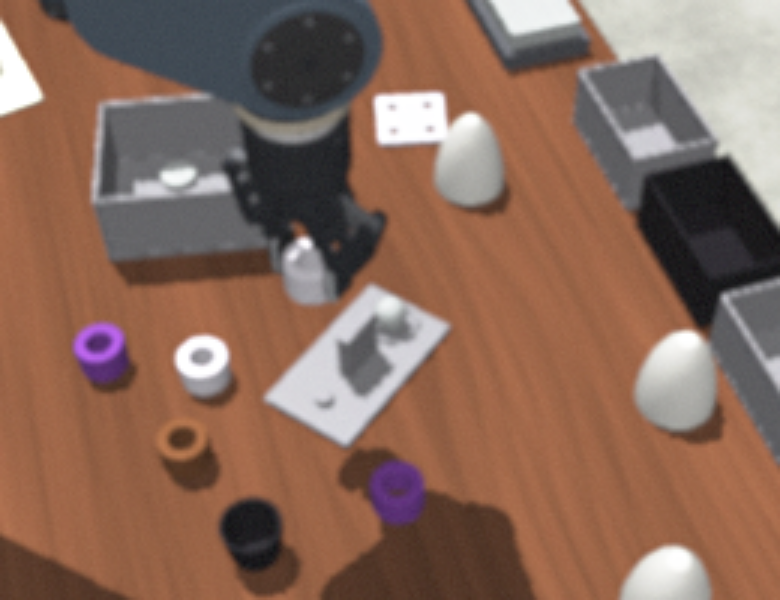

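The collar is held in the fingers at (251,250) in the wrist view. The tray is still on the bench with a bare stub (252,182) and the ball in its pocket (250,79). Now to the crate.

Run:
```python
from h import *
yh=np.array([-np.sin(CY),np.cos(CY)]); D=CR-0.012*yh
R=down(CY)
print(np.round(m.inverse_kinematics([*D,.17],R),2), D)
m.move_l([*D,0.17],R,max_speed=0.2)
m.move_l([*D,0.045],max_speed=0.1)
print(m.current_force(),m.current_grip_width())
m.set_gripper(0.75)
m.move_l([*D,0.17],max_speed=0.15)
c=m.get_calibration("wrist");p,d=m.grab_frame("wrist"); cv2.imwrite("pics/w3.png",p[:,:,::-1])
p,d=m.grab_frame("scene"); cv2.imwrite("pics/sc3.png",cv2.resize(p[100:250,180:430,::-1],None,fx=3,fy=3))
print([(np.round(x["at"],3).tolist(),round(x["confidence"],2)) for x in m.look_for("wrist","ring_center")])
print(m.current_time())
```

```text
[ 0.51  0.41  1.73 -0.    1.    0.73] [0.44992318 0.30627993]
[ 0.19061431 -0.15987219 -0.33923943] 0.5011193524141757
[([0.451, 0.304, 0.033], 0.84), ([0.344, 0.159, 0.013], 0.81)]
13.4833
```

View pics/w3.png

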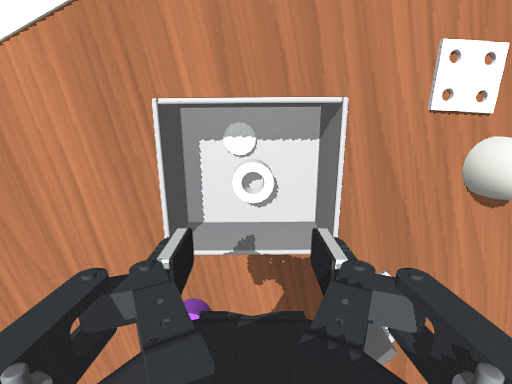

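View pics/sc3.png

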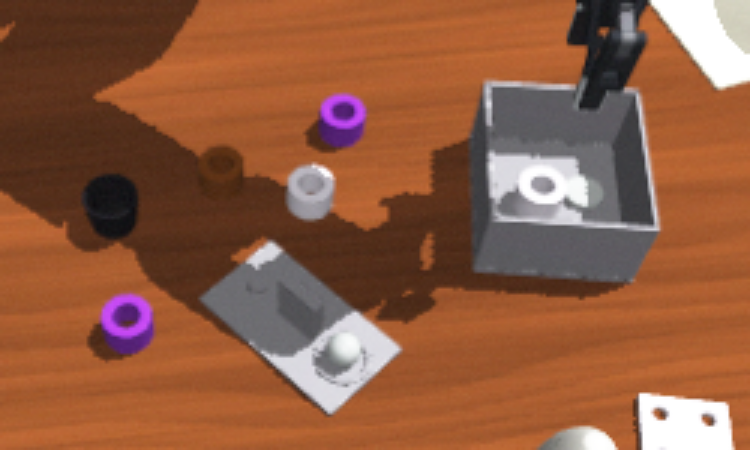

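Run:
```python
from h import *
R=down(TY-np.pi/2)
m.move_ptp([*TRAY,0.16],R); m.set_gripper(0.5,70)
c=m.get_calibration("wrist");p,d=m.grab_frame("wrist"); W=cloud("wrist",d,c)
def rect(lo,hi,ct,r):
    o=(W[...,2]>lo)&(W[...,2]<hi)&(np.hypot(W[...,0]-ct[0],W[...,1]-ct[1])<r); P=W[o]
    print(len(P),cv2.minAreaRect((P[:,:2]*1000).astype(np.float32)))
rect(.0035,.0085,TRAY,.1); rect(.05,.062,TRAY,.04)
cv2.imwrite("pics/w4.png",p[:,:,::-1])
print(np.round(m.inverse_kinematics([*PLATE,.147],down(PY-np.pi/2)),2),m.current_time())
```

```text
9607 ((552.3939208984375, 68.46060180664062), (160.21047973632812, 90.35452270507812), 37.31429672241211)
600 ((552.9408569335938, 68.42048645019531), (43.63362121582031, 11.408793449401855), 37.10752868652344)
[-0.69  0.5   1.66 -0.    0.99  0.69] 14.8917
```

View pics/w4.png

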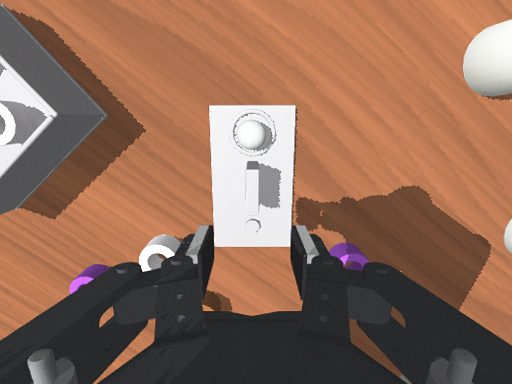

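The tray hasn't moved: rib at (252,190), ball in its pocket at (252,132). I'll grasp the rib and make a gentle short lift.

Run:
```python
from h import *
m.move_l([*TRAY,0.017],max_speed=0.06)
print(m.current_force(),m.current_ee_pos())
m.set_gripper(0.0,70); print(m.current_grip_width(),m.current_force())
m.move_l([*TRAY,0.05],max_speed=0.03); m.dwell(0.3)
print(m.current_grip_width(),m.current_force(),m.current_ft_torque(),m.current_time())
for n in("wrist","side"):
    p,d=m.grab_frame(n); cv2.imwrite(f"pics/{n}5.png",p[:,:,::-1] if n=="wrist" else cv2.resize(p[120:280,150:350,::-1],None,fx=3,fy=3))
```

```text
[-0.5877059   0.09082723 -0.03502546] [0.55260279 0.0684994  0.01717727]
0.13308617023839564 [-0.4206591  -0.16465337  3.03979236]
0.1281389129466656 [-0.02762808 -0.60907104 -3.47754601] [-0.01292639  0.00297527 -0.0316896 ] 19.3583
```

View pics/wrist5.png

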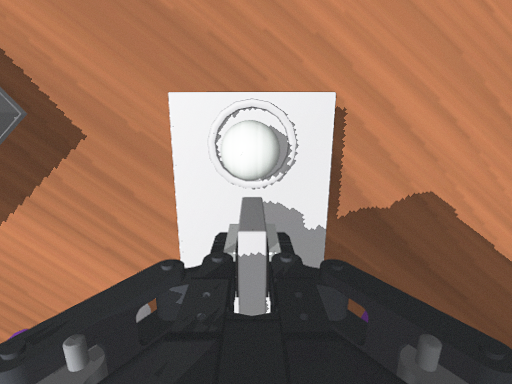

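View pics/side5.png

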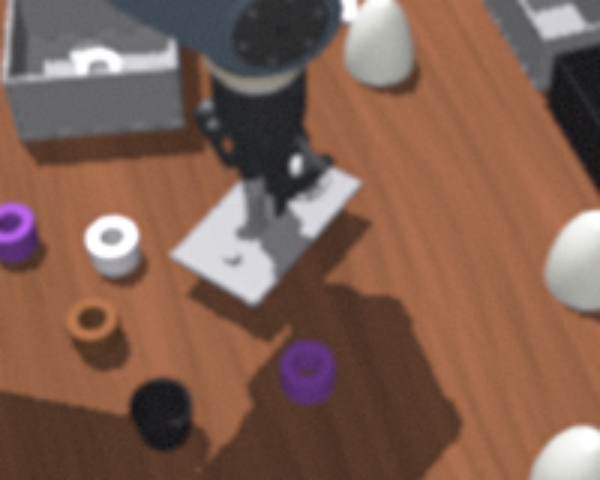

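The tray is off the bench and held. The ball at (250,150) is inside its rim. I'll lift it and carry it slowly, checking level on the way.

```bash
cat >> h.py <<'E'
def check(tag):
    c=m.get_calibration("wrist"); Rt=m.current_tcp_rot(); T=m.current_ee_pos()
    p,d=m.grab_frame("wrist"); W=cloud("wrist",d,c); cv2.imwrite(f"pics/{tag}.png",p[:,:,::-1])
    L=(W-T)@Rt  # tool coords: x down, y jaws, z
    o=(np.abs(L[...,0]-.011)<.012)&(np.abs(L[...,1])<.05)&(np.abs(L[...,2])<.11)
    P=W[o]
    for _ in range(5):
        ct=P.mean(0); n=np.linalg.svd(P-ct,full_matrices=False)[2][2]; n*=np.sign(n[2]); r=np.abs((P-ct)@n); P=P[r<max(.0015,2*r.std())]
    print(tag,"tilt deg",round(np.degrees(np.arccos(n[2])),2),"n",np.round(n,3),"plane z at tcp",round(ct[2]-((T-ct)[:2]@n[:2])/n[2],4),"tcp",np.round(T,4))
    r=m.look_for("wrist","ball_center"); print([(np.round(x["at"],3).tolist(),round(x["confidence"],2)) for x in r][:2])
    print("grip",m.current_grip_width(),"t",m.current_time())
E
python3 - <<'E'
from h import *
check("c0")
m.move_l([*TRAY,0.149],max_speed=0.05)
check("c1")
m.move_l([*((TRAY+PLATE)/2),0.149],down((TY+PY)/2-np.pi/2),max_speed=0.07); check("c2")
m.move_l([*PLATE,0.149],down(PY-np.pi/2),max_speed=0.07); m.dwell(0.8); check("c3")
for n in("scene","side"):
    p,d=m.grab_frame(n); cv2.imwrite(f"pics/{n}6.png",p[:,:,::-1]); np.save(f"{n}6.npy",d)
E
```

```text
c0 tilt deg 0.05 n [0.001 0.    1.   ] plane z at tcp 0.0383 tcp [0.5525 0.0685 0.05  ]
[([0.591, 0.099, 0.064], 0.72)]
grip 0.12950283843787022 t 19.5583
c1 tilt deg 0.04 n [0.001 0.    1.   ] plane z at tcp 0.1371 tcp [0.5524 0.0685 0.1488]
[([0.591, 0.1, 0.162], 0.82)]
grip 0.1351963265164248 t 21.7917
c2 tilt deg 0.06 n [0.001 0.    1.   ] plane z at tcp 0.1373 tcp [ 0.512  -0.1318  0.149 ]
[([0.556, -0.112, 0.164], 0.85)]
grip 0.13292487285858068 t 24.9667
c3 tilt deg 0.05 n [ 0.001 -0.     1.   ] plane z at tcp 0.1373 tcp [ 0.4715 -0.3324  0.149 ]
[([0.521, -0.324, 0.162], 0.74)]
grip 0.1293174190657448 t 28.9417
```

View pics/c3.png

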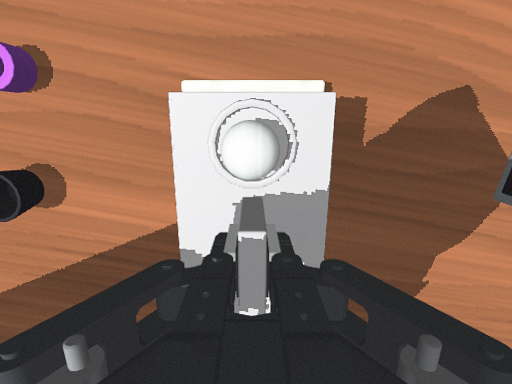

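View pics/scene6.png

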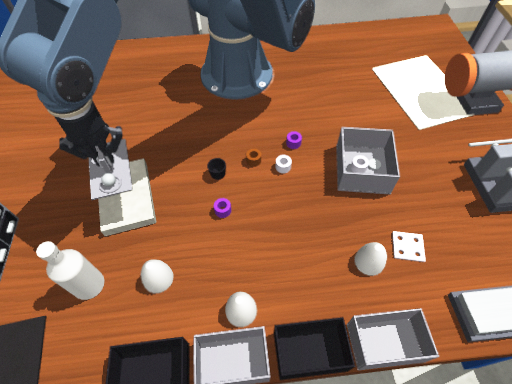

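View pics/side6.png

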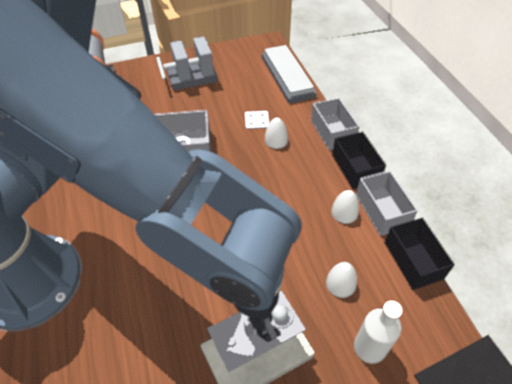

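The tray is aligned over the plate, with the ball in its rim at (250,150) in the wrist view. The collar is in the crate at (361,162) in the scene view, and the bystanders sit where they were in the first picture.

Run:
```python
from h import *
print(np.abs(m.current_joint_vel()).max(),m.current_force(),m.current_time())
m.sign_off()
```

```text
0.0007994329462871071 [-0.1359453  -0.41826411 -2.42688526] 29.0417
the job is handed in; nothing more can be done
```

I dropped the rejected collar into the scrap crate while the tray was still standing on the bench. I then carried the tray by its rib to the surface plate, where the gripper is still holding it. I handed the job in at about 29 s; no verdict is reported.

Last checks before handing in, none of which failed or disagreed:
- **Tray position:** the gripper was at the fitted plate centre and set to the plate's long-side direction. The tray tilt measured 0.05°. The tray underside was about 10 cm above the plate.
- **Hold:** the grip was steady at opening 0.13 with 70 N set, and the arm was at rest.
- **Ball:** the wrist picture showed it inside its pocket.
- **Collar:** it lay in the crate, clear of the fingers.
- **Other things on the bench:** they looked unmoved by eye in the scene picture. I did not measure their positions again.

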